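Snap the rotor onto the mini centrifuge and prove its lock with a pull

TASK

Fit the blue eight-hole rotor on the drive shaft of the open mini centrifuge: turn it so that its slots meet the shaft's cross-pin and press it straight down, with no more than 25 newtons, until it snaps fully home. Then prove that the lock holds: keep hold of its knob, pull straight up with a steadily rising force, without a jerk, to about 12 newtons on the lock (beyond the rotor's own weight; never 18), keep that pull for a second, then let it down again and let go with the rotor locked and home on the shaft. Leave the grey strip rotor, the rack, the jars and the other loose things where they are.

Things in the scene. Friction and masses are not known exactly. Their poses are not given: they have to be found in the camera images.
- rotor_grip (a point): Grasp point of the blue rotor: on its axis, at the knob, 52 mm above its flat underside. Rotor: loose, about 0.2 kg; a blue cone-shaped disc 90 mm across and 30 mm high with eight black tube holes; from its flat top a round black knob 22 mm in diameter rises, 30 to 66 mm above the underside. Any grasp yaw will do. z is up, x towards the white index line on its top.
- rotor_foot (a point): Centre of the blue rotor's flat underside, on which it stands on the bench; axes as rotor_grip. In the underside is a central bore 12 mm wide, 20 mm deep, and two slots 5.5 mm wide crossing it at right angles, along the rotor's x and y (the white index line on top marks x): so four yaws, 90 degrees apart, fit the cross-pin. Inside the bore, above a 6 mm high lip, is the recess for the catches.
- shaft_seat (a point): Centre of the steel shoulder (26 mm across) of the drive shaft, on which rotor_foot rests when home; z up along the shaft, x along the brass cross-pin (18 mm long, 3 mm thick, 3.5 mm above the shoulder). The pin must lie in one of the rotor's slots, with about 7 degrees of play each way; if it does not, the rotor stops 5 mm too high and lifts off freely.
- shaft_tip (a point): Top end of the drive shaft, 19 mm above the shoulder, axes as shaft_seat. The shaft is 10 mm thick, tapering over its top 5.5 mm. Four sprung catches on it are pushed in by the rotor coming down (5 to 10 N) and snap out over a lip in its bore only when it is pressed home onto the shoulder. Locked, it can still rise 0.5 to 2.7 mm (worn lock: play unknown) before the catches take the pull.
- centrifuge: White mini centrifuge, fixed, lid open; origin on the bench under the shaft axis, x away from its front panel. Housing 54 mm high, from 82 mm before (-x) to 98 mm behind the axis, 158 mm wide; on it, round the shaft, a bowl 142 mm across outside, 130 mm inside, rim 98 mm above the bench. The clear domed lid stands open, hinged 91 mm behind the axis, leaning back, up to 240 mm high.
- drive_mount (a joint): Rise of motor and shaft together on the rubber motor mounts, m: 0 unloaded, positive pulled up, negative pressed down. Stiff: 40 N per mm, so 12 N of pull lifts it only 0.3 mm and this noisy reading is too coarse to stop by: go by the force felt.
- spindle (a joint): Turn of the shaft about its axis, rad, positive anticlockwise from above. It turns freely through the motor's slight drag (0.02 N m).
- strip_rotor: Bystander: grey strip rotor, 84 mm across, 52 mm high with a white knob 18 mm thick; origin at the centre of its underside.
- tube_rack: Bystander: yellow tube rack 62 x 118 x 30 mm (40 mm with tubes); origin at the centre of its underside.
- jar_tall: Bystander: seed jar 68 mm across, 130 mm high; origin at the centre of its underside.
- jar_mid: Bystander: seed jar 60 mm across, 95 mm high; origin at the centre of its underside.
- jar_small: Bystander: seed jar 52 mm across, 70 mm high; origin at the centre of its underside.
- jar_lid: Bystander: loose black jar lid 72 mm across, 11 mm high; origin at the centre of its underside.
- beaker: Bystander: glass beaker 68 mm across, 80 mm high, with brushes and forceps standing up to 155 mm; origin at the centre of its underside.
Things that resemble listed ones, but are neither listed nor needed, are in the scene too. Of the things shaped like the part that bears rotor_grip, the blue one is meant.

How it is judged:
By the outcome, as a careful person would: the job done as asked, in the order asked, and still so for the second after the job is handed in, with the robot touching nothing.
It also fails if it takes over 72 s, if anything falls off the work surface, if the arm or the gripper's body presses on something with over 40 N, if the wrist force passes 120 N, or if a joint passes its speed limit or range.

ROBOT

A 7-joint arm with a two-finger parallel gripper is mounted at the origin on the work surface. World frame = base frame: x ahead of the robot, y to its left, z up, the work surface at z = 0. Lengths are in m, angles in degrees, forces in N, time in s.
With the tool pointing down it reaches from about 0.4 to 0.875 m from the base axis. Payload 4.4 kg.
Tool frame: the origin (TCP) lies on the mounting face of the last link; the fingertips stand 173 mm ahead of it and the grasp point (between the pads) lies 155 mm ahead of it (ctrl.nose_length is the y of the fingertips in the tool frame, in m); y points along the fingers, x is the direction in which the jaws open and shut, and the axes are right-handed (so a half turn about y gives the same grasp; the last joint's range is limited). The gripper opens to 85 mm and grips with 20 to 120 N. Pads are 22 mm wide; open, the fingers measure 114 mm over their backs; the gripper's body (76 mm by 85 mm) begins 54 mm behind the grasp point. The pads swing forward as they close: fully open they stand 13 mm farther back than shut.
Start: joints at [-71.837, 36.005, 2.206, 86.941, -1.547, 57.084, -1.146], TCP at [0.243, 0.603, 0.405] pointing down, gripper open.
Joint ranges: [-175.42, 175.42], [-21.48, 121.26], [-71.46, 75.88], [10.55, 141.38], [-63.04, 243.04], [13.31, 113.54], [-168.57, 168.57]. Speed limits (degrees/s): [147.25, 147.25, 180, 180, 180, 180, 180].

INTERFACE

Orientations are given as [roll, pitch, yaw] about the fixed x, y, z axes, in that order (R = Rz(yaw) Ry(pitch) Rx(roll)).
In Python, from cell import observe, camera, ctrl gives the robot as it stands. The module is installed in compiled form; this text tells all that it offers.
- The arm moves only by the tool apply_moves, never from a script. Its argument "motion" is a list that holds one entry, the list of rows, each a list of 7 numbers: the opening, from 0 (shut) to 1 (fully open), then the shift along the world's x, y, z in mm, then the turn, a rotation vector about the world's x, y, z in rad. In form: [[[grip, dx, dy, dz, rx, ry, rz], ...]]. A call has 1 to 20 rows; each row shifts and turns the commanded pose from where the row before left it; what a row does not reach is not made up. A row lasts 1/12 s, in which the tool goes at most 41.7 mm and 7.16 degrees, less where a joint would pass 70% of its speed; a pose out of reach is approached as far as the arm can. A call with a gripper value outside its range is refused whole. The fingers move at their own pace and stop on an object; "squeeze" is the grip in N (left out, the last holds). Time passes only in rows, so rows that do not move let the fingers close. It gives the time, the measured TCP pose, the force and the opening at its end, in the units of the state.
- observe(): the state, without advancing time (a new reading comes with each control period).
- camera(name): name is "side" or "top" or "wrist"; returns a dict with "frame" (384x512x3 uint8, red, green, blue), "range_z" (384x512 float32, m along the optical axis (not along the pixel's ray), 0 where there is no reading), "fx", "fy", "cx", "cy" (pixels), "position" and "rotation" of the camera in the world. Camera axes: x right, y up, looking along -z (the intrinsics and any distortion apply to the point x, -y, -z); pixel columns grow to the right and rows downward; lengths in m; the calibration is good to about 2 mm. A picture is of the moment at which its call begins.
- ctrl.job_done(): hands the job in, once; it reports no verdict.
The state is a dict: "clock": time; "q": joint angles; "joint_velocities": joint speeds; "tau": joint torques, N m; "ee_pos": TCP position; "orientation": TCP orientation; "ft_force": force on the tool from outside, world axes, zero at the start; "wrist_torque": the same for the moment, N m; "opening": opening from 0.0 (shut) to 1.0 (fully open).
Only numpy, scipy, OpenCV 4.12 (cv2) and the standard library are available. Lean on these libraries where they do the work, as an engineer would, in place of code of your own. Each camera call takes 0.05 s, during which the arm holds its last target.

## Working session

There is one attempt and no reset: what is moved stays moved. The work goes in short steps, Python scripts to look and compute and a tool call to move; the robot and the scene stay as the last step left them, time stands still between calls to the robot, and variables do not carry over. Pictures are saved under pics/ and viewed, and the job is handed in when it is done.

Besides the shell and the picture viewer there is one more tool, called after "Emit:" as name(argument=value, ...) on one line, values as JSON. apply_moves: Moves the arm, as the interface text tells. Its arguments: {"type":"object","properties":{"motion":{"type":"array"},"squeeze":{"type":"number"}},"required":["motion"]}

```bash
mkdir -p pics
cat > h.py <<'E'
import numpy as np, cv2
from cell import observe, camera, ctrl
def snap(n,f):
    c=camera(n); cv2.imwrite('pics/'+f,c['frame'][:,:,::-1]); np.savez('/tmp/'+f+'.npz',**{k:np.array(v) for k,v in c.items()}); return c
def ray(c,u,v):
    d=np.array([(u-c['cx'])/c['fx'],-(v-c['cy'])/c['fy'],-1.0]); return np.array(c['rotation'])@d
def onz(c,u,v,z):
    d=ray(c,u,v); p=np.array(c['position']); return p+d*(z-p[2])/d[2]
def proj(c,P):
    q=np.array(c['rotation']).T@(np.array(P)-np.array(c['position'])); return np.array([c['cx']+c['fx']*q[0]/-q[2], c['cy']-c['fy']*q[1]/-q[2]])
def pt(c,u,v):
    return np.array(c['position'])+ray(c,u,v)*c['range_z'][int(v),int(u)]
E
python3 - <<'E'
from h import *
print(observe())
for n in ['top','side','wrist']:
    c=snap(n,n+'0.png'); print(n,{k:np.round(v,3).tolist() for k,v in c.items() if k not in('frame','range_z')})
E
```

```text
{'clock': 0.0, 'q': array([-71.83565093,  36.05830641,   2.20309674,  86.99736407,
        -1.5466362 ,  57.08434272,  -1.14634978]), 'joint_velocities': array([ 0.00866018, -0.02617233,  0.04669938,  0.01869254, -0.02061943,
        0.01722051, -0.035005  ]), 'tau': array([-8.93795077e-04, -5.63411701e+01,  1.22587178e+00, -1.93439555e+01,
        1.10212711e-02,  1.03773750e-02,  9.01685723e-06]), 'ee_pos': array([0.24266428, 0.6026734 , 0.40378823]), 'orientation': array([-90.0020696 ,   0.11029771,  68.06488089]), 'ft_force': array([0.62326903, 0.26289198, 0.68369841]), 'wrist_torque': array([ 0.02480688,  0.00523576, -0.03083732]), 'opening': 1.0027835669424248}
top {'fx': 381.825, 'fy': 381.825, 'cx': 257.031, 'cy': 191.471, 'position': [0.501, 0.015, 1.316], 'rotation': [3.054, 0.102, -89.602]}
side {'fx': 459.3, 'fy': 459.3, 'cx': 255.056, 'cy': 198.35, 'position': [-0.166, -0.671, 0.978], 'rotation': [47.901, 0.512, -47.407]}
wrist {'fx': 331.96, 'fy': 331.96, 'cx': 255.467, 'cy': 193.928, 'position': [0.168, 0.632, 0.374], 'rotation': [-18.613, 0.096, 68.165]}
```

```bash
cat >> h.py <<'E'
from scipy.spatial.transform import Rotation as Ro
_cam=camera
def camera(n):
    c=dict(_cam(n)); c['rotation']=Ro.from_euler('xyz',c['rotation'],degrees=True).as_matrix(); return c
E
ls pics
```

```text
side0.png
top0.png
wrist0.png
```

View pics/top0.png

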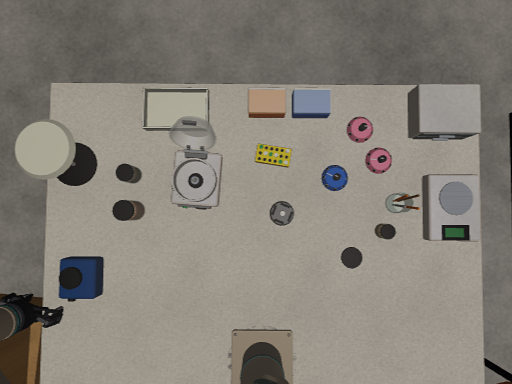

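View pics/side0.png

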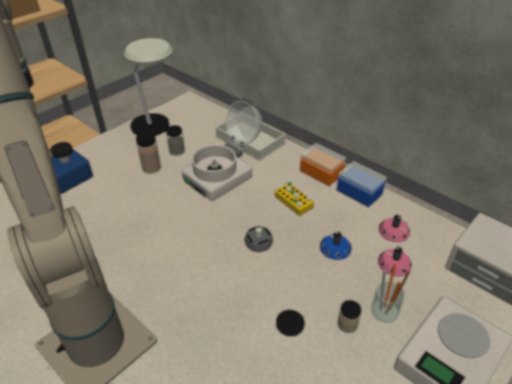

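View pics/wrist0.png

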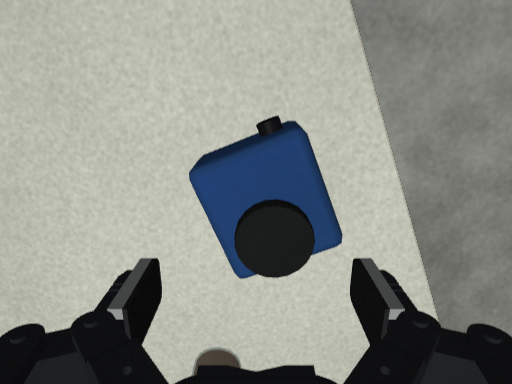

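Top view: candidates for the rotor are the blue disc (335,178), two pink look-alikes (360,129) and (378,160), the grey strip rotor (282,213), and a blue boxy vortex mixer (80,278). I choose the blue disc. The centrifuge bowl is at about (196,181) with its lid open behind it. Next come close crops and a measurement.

Run:
```python
from h import *
c=camera('top'); f=c['frame']
for n,(u,v,r) in dict(rot=(335,178,24),cen=(196,181,36)).items():
    k=f[v-r:v+r,u-r:u+r,::-1]; cv2.imwrite(f'pics/{n}1.png',cv2.resize(k,None,fx=550/(2*r),fy=550/(2*r),interpolation=cv2.INTER_CUBIC))
hsv=cv2.cvtColor(f,cv2.COLOR_RGB2HSV)
m=cv2.inRange(hsv,(105,120,60),(125,255,255)); m[:, :310]=0; m[:150]=0; m[210:]=0;m[:,365:]=0
cs,_=cv2.findContours(m,cv2.RETR_EXTERNAL,cv2.CHAIN_APPROX_NONE); k=max(cs,key=cv2.contourArea); e=cv2.fitEllipse(cv2.convexHull(k)); print(e,cv2.minEnclosingCircle(k))
for z in(0.0,.015,.03): print(z,onz(c,*e[0],z))
print('bench',pt(c,300,260)[2], pt(c,335,186),pt(c,196,200))
for z in (.07,.098): print('cen',onz(c,195.5,181,z))
s=camera('side')
k=s['frame'][215:275,305:365,::-1]; cv2.imwrite('pics/rots1.png',cv2.resize(k,None,fx=9,fy=9,interpolation=cv2.INTER_CUBIC))
k=s['frame'][130:200,170:270,::-1]; cv2.imwrite('pics/cens1.png',cv2.resize(k,None,fx=7,fy=7,interpolation=cv2.INTER_CUBIC))
```

```text
((334.08599853515625, 177.5387420654297), (24.853023529052734, 25.302839279174805), 154.31190490722656) ((334.1339111328125, 177.5073699951172), 12.688196182250977)
0.0 [ 0.62086154 -0.24784217  0.        ]
0.015 [ 0.61949086 -0.24484193  0.015     ]
0.03 [ 0.61812018 -0.2418417   0.03      ]
bench 0.0004304648552415635 [ 0.58945036 -0.24469789  0.03058324] [0.53698038 0.21264456 0.09787187]
cen [0.60001621 0.21975673 0.07      ]
cen [0.59778226 0.21516498 0.098     ]
```

View pics/rot1.png

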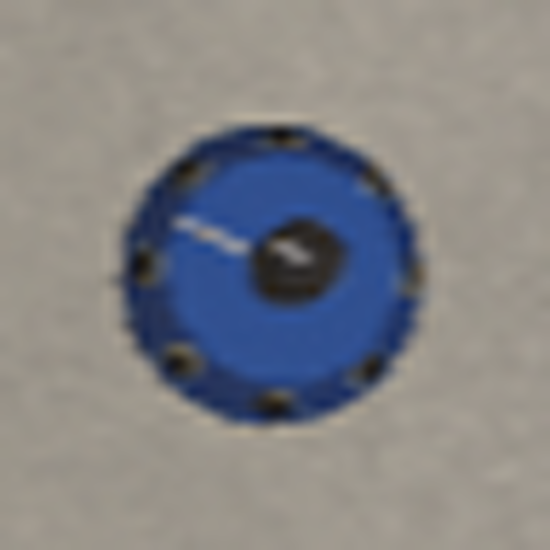

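View pics/cen1.png

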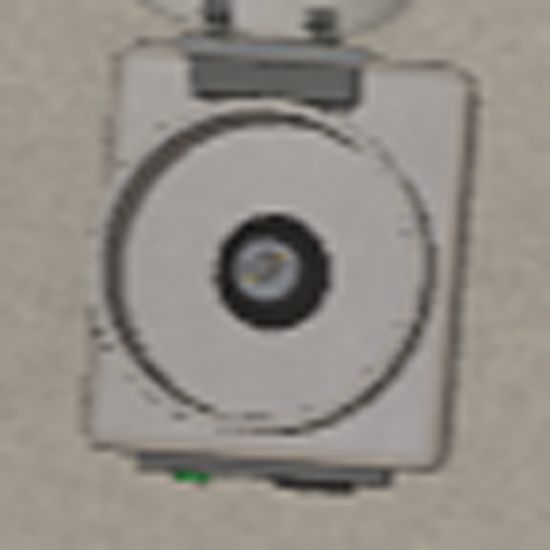

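The crop shows the blue rotor with its white index line running from the knob (295,260) up and left to (180,218), so its yaw is about 70°. The shaft is in the bowl with the brass pin on a diagonal. I'll move above the centrifuge for a close view on the way.

Emit:
apply_moves(motion=[[[1,22,-24,0,0,0,0.02],[1,22,-24,0,0,0,0.02],[1,22,-24,0,0,0,0.02],[1,22,-24,0,0,0,0.02],[1,22,-24,0,0,0,0.02],[1,22,-24,0,0,0,0.02],[1,22,-24,0,0,0,0.02],[1,22,-24,0,0,0,0.02],[1,22,-24,0,0,0,0.02],[1,22,-24,-5,0,0,0.02],[1,22,-24,-5,0,0,0.02],[1,22,-24,-5,0,0,0.02],[1,22,-24,-5,0,0,0.02],[1,22,-24,-5,0,0,0.02],[1,22,-24,-5,0,0,0.02],[1,22,-24,-5,0,0,0.02],[1,0,0,0,0,0,0],[1,0,0,0,0,0,0]]])

```text
clock: 1.75
ee_pos: [0.5961, 0.2161, 0.369]
orientation: [-90.0, 0.1, 86.1]
ft_force: [-0.6, 0.8, 0.4]
opening: 1.001
```

Run:
```python
from h import *
import h
c=camera('wrist'); cv2.imwrite('pics/w2.png',c['frame'][:,:,::-1]); np.savez('/tmp/w2.npz',**{k:np.array(v) for k,v in c.items()})
o=observe(); print(o['ee_pos'],o['orientation'],o['ft_force'],c['position'])
```

```text
[0.5949496  0.2183034  0.36930004] [-8.99448562e+01 -1.10102367e-03  8.62851952e+01] [-0.34086578 -0.44513415  0.14885175] [0.51562173 0.22084603 0.33921788]
```

View pics/w2.png

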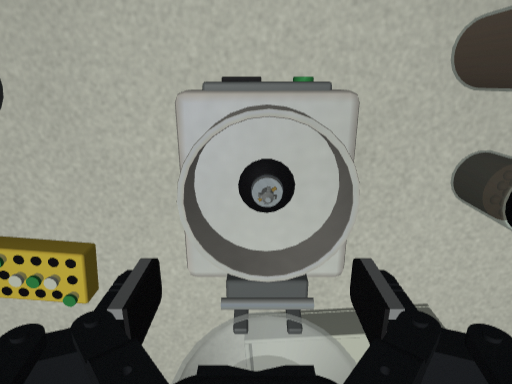

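Run:
```python
from h import *
c=dict(np.load('/tmp/w2.npz')); f=c['frame']
k=f[155:220,230:305,::-1]; cv2.imwrite('pics/w2c.png',cv2.resize(k,None,fx=9,fy=9,interpolation=cv2.INTER_CUBIC))
hsv=cv2.cvtColor(f,cv2.COLOR_RGB2HSV)
np.set_printoptions(linewidth=200,precision=3,suppress=True)
P=np.array([[pt(c,u,v)[2] for u in range(236,302,3)] for v in range(160,216,3)]); print((P*1000).round().astype(int))
```

```text
[[ 55  55  57  55  54  55  55  56  56  57  56  57  55  56  54  54  55  56  53  55  56  55]
 [ 55  55  55  55  56  55  57  57  58  57  58  57  57  58  56  56  55  55  54  54  56  55]
 [ 53  54  55  54  56  57  57  59  60  60  59  60  60  59  59  57  55  55  55  55  55  55]
 [ 55  54  56  56  57  59  59  60  61  61  63  62  63  61  60  58  57  57  54  55  56  56]
 [ 56  55  55  56  59  60  61  61  63  62  63  63  61  63  62  61  60  57  53  54  56  54]
 [ 56  55  57  58  59  61  61  61  64  67  68  68  68  63  61  61  60  58  57  55  55  55]
 [ 55  56  56  59  61  63  61  67  72  73  75  74  73  69  67  62  61  59  57  56  54  55]
 [ 54  54  58  59  62  63  67  73  73  73  72  73  73  73  71  62  63  60  58  56  54  54]
 [ 55  56  57  60  61  62  72  72  74  74  73  74  73  73  73  66  61  62  57  57  56  54]
 [ 56  56  57  61 339  67  72  73  73  73  75  83  73  79  73  73  62  61  58  55  55  55]
 [ 54  56  57  60  62  66  73  73  73  80  83  85  78  73  74  73  62  61  58  56  54  54]
 [ 56  54  58  60  62  68  73  74  83  87  88  88  86  73  73  73  62  60  58  56  55  55]
 [ 56  55  55  57  62  62  73  73  84  89  91  91  88  84  74  73  62  58  56  54  56  55]
 [ 55  55  56  58  60  63  73  73  78  89  92  91  88  74  72  63  60  57  57  54  54  55]
 [ 55  55  56  56  58  60  60  73  74  73  90  87  73  72  62  59  58  56  56  54  55  55]
 [ 55  56  55  54  55  57  59  61  61  74  72  73  74  62  59  58  56  56  55  55 339  54]
 [ 56  56  56  54  55  55  58  58  59  59  61  59  58  58  55  56  54  56  54  54  55  55]
 [ 55  55  55  56  54  55  56  55  56  55  56  56  55  56  56  55  53  55  55  54  55  54]
 [ 54  56  54  55  55  56  55  55  55  54  56  55  55  55  55  55  57  55  55  56  55  56]]
```

View pics/w2c.png

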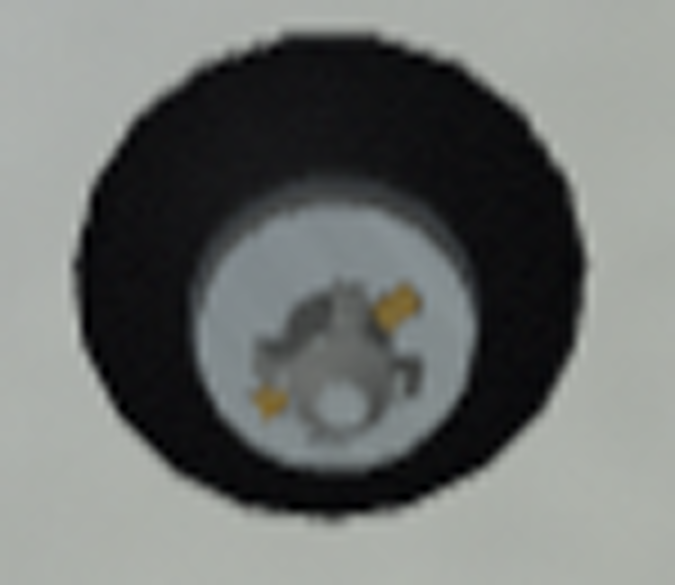

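Run:
```python
from h import *
np.set_printoptions(precision=4,suppress=True)
def fitc(p):
    A=np.c_[2*p,np.ones(len(p))]; x=np.linalg.lstsq(A,(p**2).sum(1),rcond=None)[0]; return x[:2],np.sqrt(x[2]+x[:2]@x[:2])
c=dict(np.load('/tmp/w2.npz')); f=c['frame']; hsv=cv2.cvtColor(f,cv2.COLOR_RGB2HSV)
m=cv2.inRange(hsv,(0,0,85),(180,70,255)); sub=np.zeros_like(m); sub[172:212,248:286]=m[172:212,248:286]
sub[:178,:]*=1
cs,_=cv2.findContours(sub,cv2.RETR_EXTERNAL,cv2.CHAIN_APPROX_NONE); k=max(cs,key=cv2.contourArea)
hull=cv2.convexHull(k)[:,0,:].astype(float)
P=np.array([onz(c,u,v,.073)[:2] for u,v in hull]); print('shoulder',fitc(P), 'n',len(P), cv2.fitEllipse(cv2.convexHull(k)))
# brass
b=cv2.inRange(hsv,(10,90,80),(30,255,255)); b2=np.zeros_like(b); b2[175:212,250:285]=b[175:212,250:285]
ys,xs=np.nonzero(b2); print(list(zip(xs,ys)))
L=[onz(c,xs[xs<266].mean(),ys[xs<266].mean(),.0775),onz(c,xs[xs>266].mean(),ys[xs>266].mean(),.0775)]
d=L[1]-L[0]; print(L,np.degrees(np.arctan2(d[1],d[0])),np.linalg.norm(d))
# bowl rim outer via depth
vv,uu=np.mgrid[90:290,170:370]; Q=np.array([pt(c,u,v) for u,v in zip(uu.ravel(),vv.ravel())]); r=Q[(Q[:,2]>.0965)&(Q[:,2]<.0995)]
print(len(r),fitc(r[:,:2]))
pp=Q[(abs(Q[:,2]-.073)<.0012)&(np.hypot(Q[:,0]-.6,Q[:,1]-.218)<.02)]; print(pp[:,2].mean(),pp[:,:2].min(0),pp[:,:2].max(0))
t=Q[(Q[:,2]>.0895)&(Q[:,2]<.094)&(np.hypot(Q[:,0]-.6,Q[:,1]-.218)<.03)]; print('tip',t.mean(0))
w=np.array([onz(c,u,v,.092) for u,v in [(230+340/9.,155+405/9.)]]);print('tipc',w)
```

```text
shoulder (array([0.6039, 0.224 ]), np.float64(0.013058518751163975)) n 20 ((266.7718811035156, 191.8201904296875), (29.69470977783203, 30.603702545166016), 85.0892562866211)
[(np.int64(274), np.int64(187)), (np.int64(275), np.int64(187)), (np.int64(272), np.int64(188)), (np.int64(273), np.int64(188)), (np.int64(274), np.int64(188)), (np.int64(275), np.int64(188)), (np.int64(271), np.int64(189)), (np.int64(272), np.int64(189)), (np.int64(273), np.int64(189)), (np.int64(274), np.int64(189)), (np.int64(275), np.int64(189)), (np.int64(272), np.int64(190)), (np.int64(273), np.int64(190)), (np.int64(259), np.int64(198)), (np.int64(258), np.int64(199)), (np.int64(259), np.int64(199)), (np.int64(260), np.int64(199)), (np.int64(261), np.int64(199)), (np.int64(259), np.int64(200)), (np.int64(260), np.int64(200))]
[array([0.6082, 0.2175, 0.0775]), array([0.5997, 0.2296, 0.0775])] 125.33126746078831 0.014754431003337235
4360 (array([0.6062, 0.2239]), np.float64(0.06891060824737773))
0.07296731554251328 [0.5906 0.2115] [0.6167 0.237 ]
tip [0.6031 0.2242 0.0913]
tipc [[0.6043 0.2243 0.092 ]]
```

Crop: shoulder circle fits r=13.06 mm (expected 13) at z=0.073, with the tip at 0.092, 19 mm above, as described. Brass pin ends are at (273,188) and (259,199). I'll lower 60 mm for a sharper pin yaw.

Emit:
apply_moves(motion=[[[1,0,0,-20,0,0,0],[1,0,0,-20,0,0,0],[1,0,0,-20,0,0,0],[1,0,0,0,0,0,0],[1,0,0,0,0,0,0]]])

```text
clock: 2.22
ee_pos: [0.5937, 0.2204, 0.3092]
orientation: [-89.9, 0.0, 86.5]
ft_force: [0.5, 0.1, -0.4]
opening: 0.998
```

```bash
cat >> h.py <<'E'
def fitc(p):
    A=np.c_[2*p,np.ones(len(p))]; x=np.linalg.lstsq(A,(p**2).sum(1),rcond=None)[0]; return x[:2],np.sqrt(x[2]+x[:2]@x[:2])
E
python3 - <<'E'
from h import *
np.set_printoptions(precision=4,suppress=True)
c=camera('wrist'); f=c['frame']; np.savez('/tmp/w3.npz',**{k:np.array(v) for k,v in c.items()})
o=observe(); print(o['ee_pos'],o['orientation'],o['q'])
u0,v0=map(int,proj(c,(.604,.224,.078))); print(u0,v0)
k=f[v0-35:v0+35,u0-40:u0+40,::-1]; cv2.imwrite('pics/w3c.png',cv2.resize(k,None,fx=9,fy=8.5,interpolation=cv2.INTER_CUBIC))
hsv=cv2.cvtColor(f,cv2.COLOR_RGB2HSV)
W=np.zeros(f.shape[:2],np.uint8); W[v0-28:v0+28,u0-28:u0+28]=255
m=cv2.inRange(hsv,(0,0,85),(180,70,255))&W
cs,_=cv2.findContours(m,cv2.RETR_EXTERNAL,cv2.CHAIN_APPROX_NONE); k=max(cs,key=cv2.contourArea); hull=cv2.convexHull(k)[:,0,:]
print('sh',fitc(np.array([onz(c,u,v,.073)[:2] for u,v in hull])))
b=cv2.inRange(hsv,(10,90,70),(30,255,255))&W
n,lab,st,ce=cv2.connectedComponentsWithStats(b); print(st,ce)
ii=np.argsort(-st[1:,4])[:2]+1
L=[onz(c,*ce[i],.0775) for i in ii]; d=L[1]-L[0]; print(L,np.degrees(np.arctan2(d[1],d[0])),np.linalg.norm(d))
# pin top face strip: fit line over all brass pts
ys,xs=np.nonzero(b); Q=np.array([onz(c,x,y,.0775)[:2] for x,y in zip(xs,ys)]); print(cv2.fitLine(Q.astype(np.float32)*1000,cv2.DIST_L2,0,.01,.01).ravel())
E
```

```text
[0.5944 0.2203 0.3104] [-90.0052  -0.0457  86.5038] [-21.2522  40.805   -2.6787  94.6381   2.4385  44.5886  61.487 ]
262 227
sh (array([0.6038, 0.2241]), np.float64(0.013065375371410873))
[[     0      0    512    384 196575]
 [   268    218      7      7     25]
 [   252    232      4      4      8]] [[255.4982 191.4945]
 [270.8    220.96  ]
 [253.     233.625 ]]
[array([0.5999, 0.2295, 0.0775]), array([0.6084, 0.2172, 0.0775])] -55.413772522633394 0.014927422472746555
[  0.5689  -0.8224 601.9712 226.5305]
```

View pics/w3c.png

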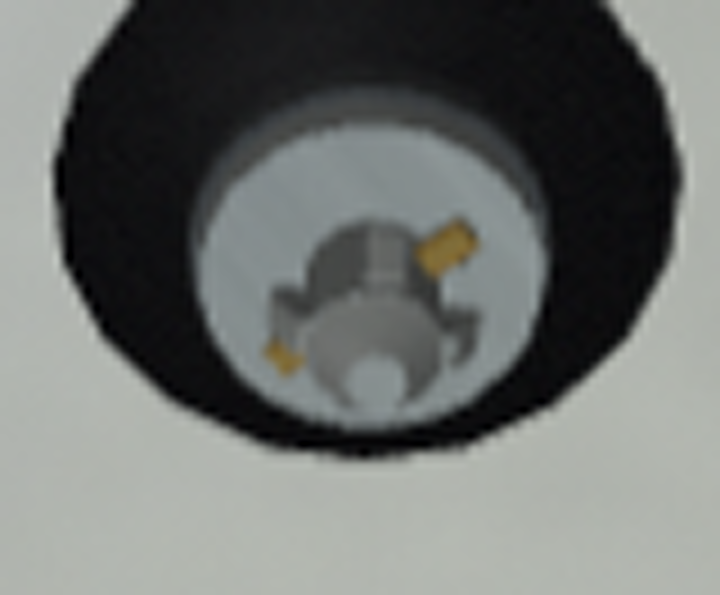

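Pin yaw is −55.3° (≡34.7° mod 90) in both views, and the shaft centre is (0.6039, 0.2240). Now to the rotor, with the same tool yaw so camera biases cancel.

Emit:
apply_moves(motion=[[[1,0,-10,20,0,0,0],[1,0,-20,20,0,0,0],[1,0,-33,20,0,0,0],[1,1,-36,0,0,0,0],[1,1,-36,0,0,0,0],[1,1,-36,0,0,0,0],[1,1,-36,0,0,0,0],[1,1,-36,0,0,0,0],[1,1,-36,0,0,0,0],[1,1,-36,0,0,0,0],[1,1,-36,0,0,0,0],[1,1,-36,-10,0,0,0],[1,1,-36,-20,0,0,0],[1,1,-30,-20,0,0,0],[1,0,-10,-10,0,0,0],[1,0,0,0,0,0,0],[1,0,0,0,0,0,0]]])

```text
clock: 3.68
ee_pos: [0.6061, -0.2433, 0.3105]
orientation: [-90.0, -0.1, 86.4]
ft_force: [0.5, 0.9, 0.7]
opening: 0.999
```

Run:
```python
from h import *
np.set_printoptions(precision=4,suppress=True)
c=camera('wrist'); f=c['frame']; np.savez('/tmp/w4.npz',**{k:np.array(v) for k,v in c.items()}); cv2.imwrite('pics/w4.png',f[:,:,::-1])
o=observe(); print(o['ee_pos'],o['orientation'],c['position'])
```

```text
[ 0.6067 -0.242   0.3112] [-90.1283  -0.0844  86.5143] [ 0.5257 -0.2389  0.2807]
```

View pics/w4.png

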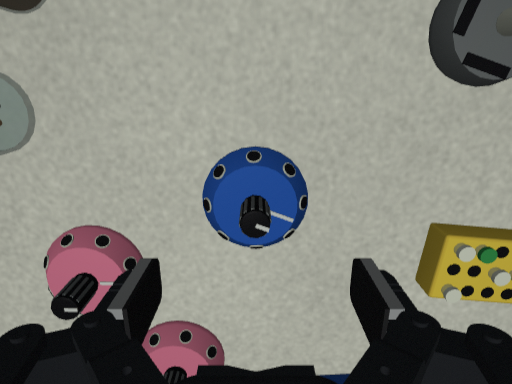

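The wrist view shows the blue rotor at (255,197), knob top at about (256,225), index line pointing right from the knob, and the pink rotors lower left.

Run:
```python
from h import *
np.set_printoptions(precision=4,suppress=True)
c=dict(np.load('/tmp/w4.npz')); f=c['frame']; hsv=cv2.cvtColor(f,cv2.COLOR_RGB2HSV)
k=f[145:250,195:315,::-1]; cv2.imwrite('pics/w4c.png',cv2.resize(k,None,fx=5.5,fy=5.5,interpolation=cv2.INTER_CUBIC))
W=np.zeros(f.shape[:2],np.uint8); W[140:255,190:320]=255
m=cv2.inRange(hsv,(105,120,40),(125,255,255))&W
cs,_=cv2.findContours(m,cv2.RETR_EXTERNAL,cv2.CHAIN_APPROX_NONE); k=max(cs,key=cv2.contourArea); hull=cv2.convexHull(k)[:,0,:]
for z in (0,.005,.01): print('outer',z,fitc(np.array([onz(c,u,v,z)[:2] for u,v in hull])))
br=hsv[...,2]; 
# depth based
vv,uu=np.mgrid[140:255,190:320]; Q=np.array([pt(c,u,v) for u,v in zip(uu.ravel(),vv.ravel())])
S=(np.hypot(Q[:,0]-.62,Q[:,1]+.243)<.06); 
t=Q[S&(abs(Q[:,2]-.03)<.0015)]; print('flat',len(t),np.median(t[:,2]),t.min(0),t.max(0))
kn=Q[S&(abs(Q[:,2]-.066)<.0015)]; print('knob',len(kn),fitc(kn[:,:2]),kn.mean(0),(kn.min(0)+kn.max(0))/2,kn.max(0)-kn.min(0))
# index line
w=cv2.inRange(hsv,(0,0,150),(180,60,255))&W
n,lab,st,ce=cv2.connectedComponentsWithStats(w)
for i in range(1,n):
    if st[i,4]<8: continue
    ys,xs=np.nonzero(lab==i); 
    if not(200<ce[i][0]<310): continue
    dep=[pt(c,x,y)[2] for x,y in zip(xs,ys)]; z=np.median(dep)
    zz=.066 if z>.05 else .0305
    L=np.array([onz(c,x,y,zz)[:2] for x,y in zip(xs,ys)])*1000
    l=cv2.fitLine(L.astype(np.float32),cv2.DIST_L2,0,.01,.01).ravel(); print(st[i],z,l,np.degrees(np.arctan2(l[1],l[0])))
```

```text
outer 0 (array([ 0.6253, -0.2454]), np.float64(0.047030118575839025))
outer 0.005 (array([ 0.6235, -0.2453]), np.float64(0.04619239497051805))
outer 0.01 (array([ 0.6217, -0.2452]), np.float64(0.045354671365213026))
flat 3614 0.030741058141996874 [ 0.5834 -0.2822  0.0285] [ 0.6572 -0.2085  0.0315]
knob 557 (array([ 0.6193, -0.2451]), np.float64(0.007826954699547518)) [ 0.6189 -0.2453  0.0666] [ 0.6193 -0.2449  0.066 ] [0.0228 0.0213 0.003 ]
[ 190  140  130  115 6388] 0.0009536661062365392 [   0.0569    0.9984  614.2513 -245.197 ] 86.73833
[271 211  22  11  83] 0.03196057479269171 [   0.4253    0.905   630.6227 -223.917 ] 64.82937
[256 225  13   7  41] 0.06776792441670151 [   0.4323    0.9017  623.6273 -240.0073] 64.388596
```

View pics/w4c.png

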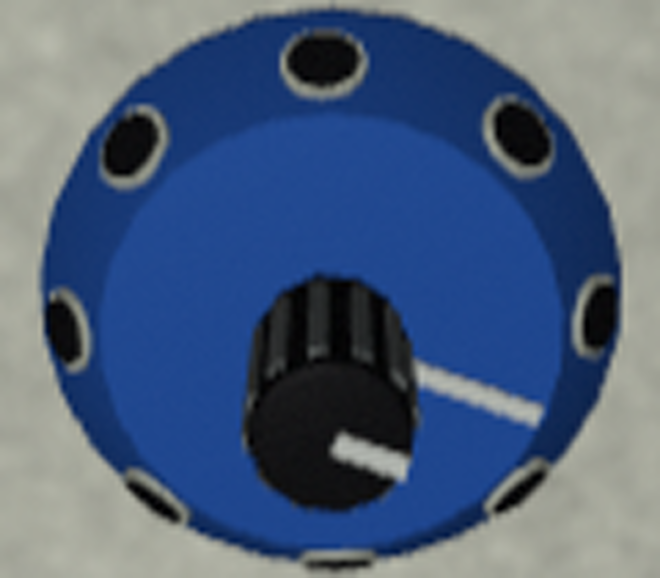

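Rotor measured: flat-top centre (0.6202, −0.2453), knob 22 mm, knob top 0.066, yaw 64.6° from both index marks. All sizes match. Total transport is then about (−16.3, +469.3) mm with a −29.9° turn. Descending with partly opened jaws.

Emit:
apply_moves(motion=[[[0.6,7,-0.7,0,0,0,0],[0.6,7,-0.6,0,0,0,0],[0.6,0,0,-20,0,0,0],[0.6,0,0,-20,0,0,0],[0.6,0,0,-20,0,0,0],[0.6,0,0,-20,0,0,0],[0.6,0,0,-12,0,0,0],[0.6,0,0,-6,0,0,0],[0.6,0,0,-4,0,0,0],[0.6,0,0,0,0,0,0],[0.6,0,0,0,0,0,0]]])

```text
clock: 4.65
ee_pos: [0.6204, -0.2453, 0.2086]
orientation: [-90.1, 0.0, 86.4]
ft_force: [-0.0, -0.9, 0.1]
opening: 0.601
```

Run:
```python
from h import *
c=camera('wrist'); f=c['frame']; np.savez('/tmp/w5.npz',**{k:np.array(v) for k,v in c.items()}); cv2.imwrite('pics/w5.png',f[:,:,::-1])
o=observe(); print(o['ee_pos'],o['orientation'],o['ft_force'],o['opening'])
```

```text
[ 0.62041385 -0.24539488  0.20888502] [-9.01132503e+01  2.92004328e-02  8.64059595e+01] [-0.50658948 -0.74382339 -0.26138737] 0.6017252230111529
```

View pics/w5.png

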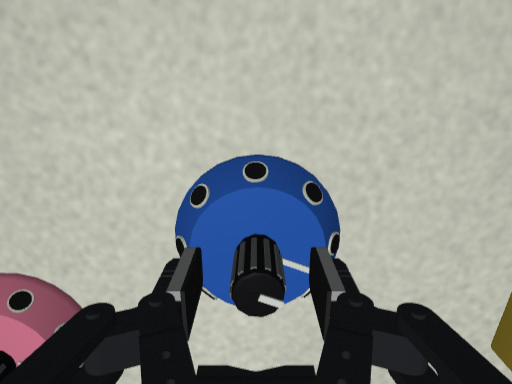

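The knob sits midway between the pads (pads at x≈203 and 310, knob at 258). Closing.

Emit:
apply_moves(motion=[[[0.3,0,0,0,0,0,0],[0.2,0,0,0,0,0,0],[0,0,0,0,0,0,0],[0,0,0,0,0,0,0],[0,0,0,0,0,0,0],[0,0,0,0,0,0,0],[0,0,0,0,0,0,0],[0,0,0,0,0,0,0],[0,0,0,0,0,0,0]]], squeeze=80)

```text
clock: 5.45
ee_pos: [0.6202, -0.2454, 0.2086]
orientation: [-90.1, 0.0, 86.4]
ft_force: [-0.5, 0.2, 6.0]
opening: 0.234
```

Emit:
apply_moves(motion=[[[0,0,0,5,0,0,0],[0,0,0,15,0,0,0],[0,0,0,20,0,0,0],[0,0,0,20,0,0,0],[0,0,0,15,0,0,0],[0,0,0,5,0,0,0],[0,0,0,0,0,0,0],[0,0,0,0,0,0,0]]])

```text
clock: 6.12
ee_pos: [0.6193, -0.2452, 0.287]
orientation: [-89.9, -0.0, 86.4]
ft_force: [0.8, 0.3, -1.7]
opening: 0.232
```

Run:
```python
from h import *
c=camera('wrist'); f=c['frame']; np.savez('/tmp/w6.npz',**{k:np.array(v) for k,v in c.items()}); cv2.imwrite('pics/w6.png',f[:,:,::-1])
o=observe(); print(o['ee_pos'],o['orientation'],o['ft_force'],o['opening'],c['position'])
```

```text
[ 0.61912326 -0.2451424   0.28638472] [-8.98591132e+01 -3.84269827e-02  8.63994370e+01] [ 0.0178356  -0.5236419  -2.44887397] 0.23266310541347301 [ 0.53879488 -0.24088297  0.25727563]
```

View pics/w6.png

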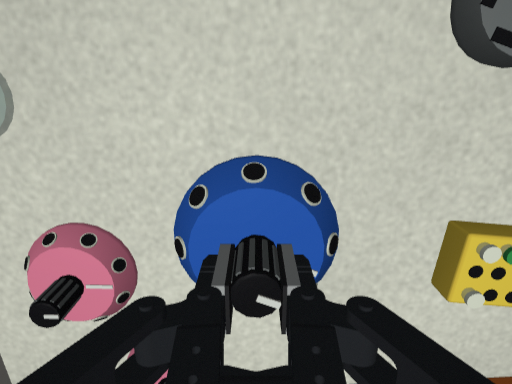

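```bash
cat > rot.py <<'E'
from h import *
def meas(c,z0,cxy):
    f=c['frame']; hsv=cv2.cvtColor(f,cv2.COLOR_RGB2HSV)
    vv,uu=np.mgrid[0:384,0:512]; R=np.array(c['rotation']); 
    D=np.stack([(uu-c['cx'])/c['fx'],-(vv-c['cy'])/c['fy'],-np.ones(uu.shape)],-1)
    P=np.array(c['position'])+(D@R.T)*c['range_z'][...,None]
    near=np.hypot(P[...,0]-cxy[0],P[...,1]-cxy[1])<.06
    blue=cv2.inRange(hsv,(105,120,40),(125,255,255))>0
    t=P[near&blue&(abs(P[...,2]-z0)<.006)]
    A=np.c_[t[:,:2]-cxy,np.ones(len(t))]; x=np.linalg.lstsq(A,t[:,2],rcond=None)[0]
    for _ in range(3):
        r=abs(A@x-t[:,2])<.0015; x=np.linalg.lstsq(A[r],t[r,2],rcond=None)[0]
    print('top plane z',x[2],'slope deg',np.degrees(x[:2]),'n',r.sum())
    m=(near&blue).astype(np.uint8)*255
    cs,_=cv2.findContours(m,cv2.RETR_EXTERNAL,cv2.CHAIN_APPROX_NONE); k=max(cs,key=cv2.contourArea)[:,0,:]
    hull=cv2.convexHull(k)[:,0,:]
    w=(cv2.inRange(hsv,(0,0,140),(180,60,255))>0)&near&(P[...,2]>z0-.005)
    n,lab,st,ce=cv2.connectedComponentsWithStats(w.astype(np.uint8))
    for i in range(1,n):
        if st[i,4]<8: continue
        ys,xs=np.nonzero(lab==i); z=np.median(P[...,2][lab==i]); L=np.array([onz(c,a,b,z)[:2] for a,b in zip(xs,ys)])*1000
        l=cv2.fitLine(L.astype(np.float32),cv2.DIST_L2,0,.01,.01).ravel(); print('line z',z,st[i],l[2:],np.degrees(np.arctan2(l[1],l[0])))
    return P,near&blue,x
E
python3 - <<'E'
from rot import *
np.set_printoptions(precision=4,suppress=True)
for fn,z0,xy in(('w4',.03,(.6202,-.2453)),('w5',.03,(.6202,-.2453)),('w6',.108,(.6202,-.2453))):
    c=dict(np.load(f'/tmp/{fn}.npz')); print(fn,c['position']); P,B,x=meas(c,z0,np.array(xy))
    # upper rim boundary visible: far edge (toward camera): circle fit of flat-top pixels hull
    T=B&(abs(P[...,2]-x[2])<.0012)
    T=cv2.morphologyEx(T.astype(np.uint8),cv2.MORPH_OPEN,np.ones((3,3)))
    cs,_=cv2.findContours(T,cv2.RETR_EXTERNAL,cv2.CHAIN_APPROX_NONE); k=max(cs,key=cv2.contourArea)
    h=np.array([onz(c,u,v,x[2])[:2] for u,v in cv2.convexHull(k)[:,0,:]]); print('flat circle hull',fitc(h)); 
    g=h[h[:,0]<xy[0]-.005]; print('front part',fitc(g),len(g), g[:,0].min())
    # outer front edge
    m=B.astype(np.uint8); cs,_=cv2.findContours(m,cv2.RETR_EXTERNAL,cv2.CHAIN_APPROX_NONE); k=max(cs,key=cv2.contourArea)
    h=np.array([onz(c,u,v,x[2]-.021)[:2] for u,v in cv2.convexHull(k)[:,0,:]]); g=h[h[:,0]<xy[0]-.01]; print('outer front',fitc(g))
E
```

```text
w4 [ 0.5257 -0.2389  0.2807]
top plane z 0.03094434535433064 slope deg [0.1276 0.0179] n 4170
line z 0.02787432031583209 [209 201   2   9   9] [ 618.1352 -281.603 ] 0.2486923
line z 0.03196057479269171 [271 211  23  11  89] [ 629.935  -223.9012] 65.00706
line z 0.06774492887405094 [256 224  13   8  46] [ 622.6483 -239.9556] 63.218124
line z 0.028510947849614332 [284 231   6   6   9] [ 646.8827 -220.4208] -44.73718
flat circle hull (array([ 0.6197, -0.2451]), np.float64(0.034386592741761854))
front part (array([ 0.6199, -0.2451]), np.float64(0.03459205220466462)) 15 0.5854839049291424
outer front (array([ 0.621 , -0.2451]), np.float64(0.04482420212344425))
w5 [ 0.54   -0.241   0.1787]
top plane z 0.03097512418757059 slope deg [ 0.1746 -0.0352] n 8968
line z 0.02787209783799001 [243 173  25   9  66] [ 583.1229 -244.1964] 87.449745
line z 0.027659664806158862 [303 185  18  20  57] [ 593.7903 -219.0537] 36.08514
line z 0.028001353039017823 [193 190  16  18  59] [ 593.2687 -270.2783] -45.765232
line z 0.02832654872754385 [328 235   5  19  38] [ 619.3648 -208.4803] -7.5724835
line z 0.0274
[... 1163 characters left out ...]
 236   6  19  43] [ 618.4204 -209.0349] -7.0321517
line z 0.1060760553719107 [180 239   6  20  47] [ 616.2412 -282.3174] 0.4625186
line z 0.11017233604466758 [312 270   6   7  24] [ 631.9539 -216.6281] 16.211988
line z 0.1520961571815478 [218 287   6   7  23] [ 610.3639 -257.8647] 18.114378
line z 0.15192603306018365 [288 287   7   7  26] [ 611.9438 -232.6416] -30.496704
line z 0.14595983654524342 [256 295  25  14 172] [ 621.3725 -240.8306] 65.10551
flat circle hull (array([ 0.6181, -0.2454]), np.float64(0.03425674045756743))
front part (array([ 0.6184, -0.2455]), np.float64(0.034480709979960236)) 19 0.5841888583971293
outer front (array([ 0.6199, -0.2457]), np.float64(0.045288220212961035))
```

The grip holds: the weight reads about 2 N, the top plane rose 78.4 mm for 78.0 mm of TCP rise, and the rotor axis is within about 0.6 mm of the tool axis. Transporting with the −30° turn.

Emit:
apply_moves(motion=[[[0,0,10,12,0,0,0],[0,-1,20,20,0,0,-0.04],[0,-1,30,15,0,0,-0.04],[0,-1,36,0,0,0,-0.04],[0,-1,36,0,0,0,-0.04],[0,-1,36,0,0,0,-0.04],[0,-1,36,0,0,0,-0.04],[0,-1,36,0,0,0,-0.04],[0,-1,36,0,0,0,-0.04],[0,-1,36,0,0,0,-0.04],[0,-1,36,0,0,0,-0.04],[0,-1,36,0,0,0,-0.04],[0,-1,35,0,0,0,-0.04],[0,-1,25,0,0,0,-0.04],[0,-1,15,0,0,0,0],[0,-1,7,0,0,0,0],[0,0,3,0,0,0,0],[0,0,0,0,0,0,0],[0,0,0,0,0,0,0],[0,0,0,0,0,0,0]]])

```text
clock: 7.83
ee_pos: [0.6053, 0.2211, 0.3348]
orientation: [-90.0, 0.1, 56.4]
ft_force: [0.1, 0.4, -2.0]
opening: 0.234
```

Run:
```python
from rot import *
np.set_printoptions(precision=4,suppress=True)
c=camera('wrist'); f=c['frame']; np.savez('/tmp/w7.npz',**{k:np.array(v) for k,v in c.items()}); cv2.imwrite('pics/w7.png',f[:,:,::-1])
o=observe(); print(o['ee_pos'],o['orientation'],o['ft_force'],o['opening'],c['position'])
xy=np.array((.604,.224)); z=o['ee_pos'][2]-.1787+.001; P,B,x=meas(c,z,xy)
T=B&(abs(P[...,2]-x[2])<.0012)
T=cv2.morphologyEx(T.astype(np.uint8),cv2.MORPH_OPEN,np.ones((3,3)))
cs,_=cv2.findContours(T,cv2.RETR_EXTERNAL,cv2.CHAIN_APPROX_NONE); k=max(cs,key=cv2.contourArea)
h=np.array([onz(c,u,v,x[2])[:2] for u,v in cv2.convexHull(k)[:,0,:]]); print('flat',fitc(h))
g=h[h[:,0]<xy[0]-.005]; print(fitc(g))
cs,_=cv2.findContours(B.astype(np.uint8),cv2.RETR_EXTERNAL,cv2.CHAIN_APPROX_NONE); k=max(cs,key=cv2.contourArea)
h=np.array([onz(c,u,v,x[2]-.021)[:2] for u,v in cv2.convexHull(k)[:,0,:]]); g=h[h[:,0]<xy[0]-.01]; print('outer front',fitc(g))
for n in('side','top'):
    s=camera(n); cv2.imwrite(f'pics/{n}7.png',s['frame'][:,:,::-1])
```

```text
[0.6053 0.2214 0.3348] [-90.0348   0.0502  56.4446] [-0.0887 -0.0464 -1.7294] 0.23327497807408804 [0.5383 0.2656 0.3049]
top plane z 0.15714622808464196 slope deg [ 0.3867 -0.1042] n 7206
line z 0.1542284051229864 [243 176  23   7  62] [574.276  240.5384] 58.641037
line z 0.15419629076571228 [301 188  16  18  58] [595.9489 256.6731] 4.999909
line z 0.15399557169278394 [193 192  14  17  60] [569.7946 213.0251] -72.86942
line z 0.15411927082083549 [326 237   6  19  44] [624.1605 252.6844] -35.198162
line z 0.15418892100330875 [181 240   5  19  44] [585.2111 190.6514] -30.081541
line z 0.15821607267187107 [312 270   6   7  25] [631.1744 239.7895] -11.170658
line z 0.19972385378098817 [216 286   8   9  36] [591.7807 214.8369] -8.486231
line z 0.1997997351487733 [288 286   9   9  36] [605.7854 236.3189] -65.72192
line z 0.1939438126967169 [256 296  25  13 168] [609.935  224.1034] 35.598644
flat (array([0.6047, 0.2217]), np.float64(0.03417226966280247))
(array([0.6049, 0.2215]), np.float64(0.034330222787599965))
outer front (array([0.6072, 0.2203]), np.float64(0.04602801939011911))
```

View pics/w7.png

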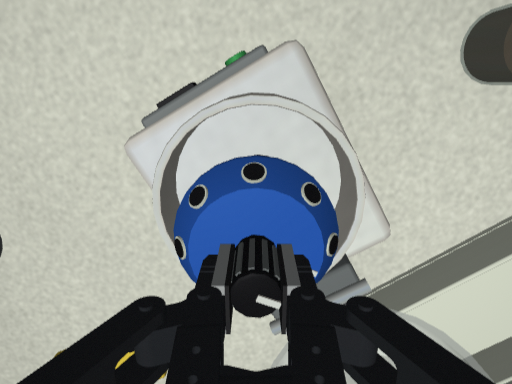

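View pics/side7.png

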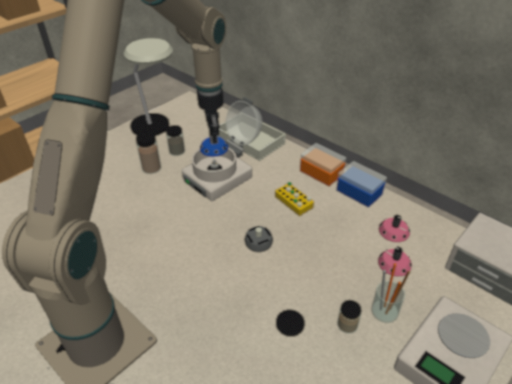

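The side view shows the rotor above the open bowl. Measured rotor centre is about (0.6053, 0.2213) at yaw 35° against the shaft's (0.6039, 0.2240), so I'll shift (−1.4, +2.7) mm and lower to just above the tip.

Emit:
apply_moves(motion=[[[0,-1.4,2.7,0,0,0,0],[0,0,0,-8,0,0,0],[0,0,0,-12,0,0,0],[0,0,0,-7,0,0,0],[0,0,0,-3,0,0,0],[0,0,0,0,0,0,0],[0,0,0,0,0,0,0]]])

```text
clock: 8.57
ee_pos: [0.6033, 0.2263, 0.3042]
orientation: [-90.0, 0.0, 56.6]
ft_force: [0.1, -0.4, -3.0]
opening: 0.234
```

```bash
cat > w.py <<'E'
import sys
from rot import *
np.set_printoptions(precision=4,suppress=True)
fn=sys.argv[1]
c=camera('wrist'); f=c['frame']; np.savez(f'/tmp/{fn}.npz',**{k:np.array(v) for k,v in c.items()}); cv2.imwrite(f'pics/{fn}.png',f[:,:,::-1])
o=observe(); print(o['clock'],o['ee_pos'],o['orientation'],o['ft_force'],o['wrist_torque'],o['opening'])
xy=np.array((.604,.224)); z=o['ee_pos'][2]-.1787+.001; P,B,x=meas(c,z,xy)
T=B&(abs(P[...,2]-x[2])<.0012)
T=cv2.morphologyEx(T.astype(np.uint8),cv2.MORPH_OPEN,np.ones((3,3)))
cs,_=cv2.findContours(T,cv2.RETR_EXTERNAL,cv2.CHAIN_APPROX_NONE); k=max(cs,key=cv2.contourArea)
h=np.array([onz(c,u,v,x[2])[:2] for u,v in cv2.convexHull(k)[:,0,:]]); print('flat',fitc(h))
E
sed -i "s/print('line z'/if z>z0+.03 or (z>z0 and z<z0+.004): print('line z'/" rot.py
python3 w.py w8
```

```text
Traceback (most recent call last):
  File "w.py", line 2, in <module>
    from rot import *
  File "rot.py", line 22
    l=cv2.fitLine(L.astype(np.float32),cv2.DIST_L2,0,.01,.01).ravel(); if z>z0+.03 or (z>z0 and z<z0+.004): print('line z',z,st[i],l[2:],np.degrees(np.arctan2(l[1],l[0])))
                                                                       ^^
SyntaxError: invalid syntax
```

```bash
sed -i "s/if z>z0+.03 or (z>z0 and z<z0+.004): print(\(.*\)$/print(\1 if z>z0+.03 else 0/" rot.py; sed -i "s/print('line z'.*/z>z0+.03 and print('line z',z,st[i],l[2:],np.degrees(np.arctan2(l[1],l[0])))/" rot.py
python3 w.py w8
```

```text
8.6167 [0.6035 0.2264 0.3047] [-90.0072  -0.0037  56.6033] [-0.3084 -0.8617 -1.8097] [ 0.0007 -0.0075  0.0241] 0.23201216985337833
top plane z 0.1265449914322763 slope deg [ 0.2803 -0.0001] n 7155
line z 0.16920844256897194 [216 286   8   9  36] [589.6931 220.1481] -8.262325
line z 0.16906258254591738 [288 286   9   9  38] [603.8495 241.5249] -61.30434
line z 0.1633323387885091 [256 296  25  13 168] [607.8616 229.4324] 35.78238
flat (array([0.6028, 0.227 ]), np.float64(0.03423300730079064))
```

Emit:
apply_moves(motion=[[[0,0.7,-2.5,0,0,0,0],[0,0,0,0,0,0,0],[0,0,0,0,0,0,0]]])

```text
clock: 8.87
ee_pos: [0.6043, 0.2235, 0.3052]
orientation: [-90.0, -0.0, 56.6]
ft_force: [-0.4, -0.7, -1.5]
opening: 0.231
```

```bash
python3 w.py w9
```

```text
8.9167 [0.6042 0.2237 0.3051] [-90.0218  -0.0306  56.5865] [-0.0764  0.3363 -1.7529] [-0.0394  0.0009 -0.0133] 0.23388217743906956
top plane z 0.12749170697003592 slope deg [ 0.4103 -0.0386] n 7195
line z 0.17001211630781526 [216 286   8   9  36] [590.9193 217.3508] -8.31226
line z 0.17023274310748274 [288 286   9   9  38] [604.8872 238.8386] -61.31972
line z 0.1643379791111243 [256 296  25  13 168] [609.0076 226.7055] 35.683613
flat (array([0.6037, 0.2243]), np.float64(0.034102985546622666))
```

Aligned to within about 0.4 mm. Now lowering gently, watching the force.

Emit:
apply_moves(motion=[[[0,0,0,-3,0,0,0],[0,0,0,-2,0,0,0],[0,0,0,-2,0,0,0],[0,0,0,0,0,0,0]]])

```text
clock: 9.25
ee_pos: [0.6038, 0.2239, 0.2971]
orientation: [-90.0, 0.0, 56.6]
ft_force: [-0.3, 1.1, -1.1]
opening: 0.234
```

Emit:
apply_moves(motion=[[[0,0,0,-2,0,0,0],[0,0,0,-1,0,0,0],[0,0,0,0,0,0,0]]])

```text
clock: 9.5
ee_pos: [0.604, 0.2238, 0.2944]
orientation: [-90.0, 0.0, 56.6]
ft_force: [0.3, 0.1, -2.4]
opening: 0.233
```

Emit:
apply_moves(motion=[[[0,0,0,-2,0,0,0],[0,0,0,-1,0,0,0],[0,0,0,0,0,0,0]]])

```text
clock: 9.75
ee_pos: [0.6039, 0.2239, 0.2916]
orientation: [-90.0, 0.0, 56.6]
ft_force: [-1.7, -0.2, -0.3]
opening: 0.232
```

The foot is 8 mm below the shaft tip with no load: the bore is on the shaft. Continuing.

Emit:
apply_moves(motion=[[[0,0,0,-1,0,0,0],[0,0,0,-1,0,0,0],[0,0,0,0,0,0,0]]])

```text
clock: 10.0
ee_pos: [0.6041, 0.2239, 0.2902]
orientation: [-90.0, -0.0, 56.6]
ft_force: [-1.5, 0.6, 3.2]
opening: 0.23
```

Emit:
apply_moves(motion=[[[0,0,0,-1,0,0,0],[0,0,0,-1,0,0,0],[0,0,0,0,0,0,0]]])

```text
clock: 10.25
ee_pos: [0.6044, 0.2241, 0.2885]
orientation: [-90.1, -0.1, 56.6]
ft_force: [-0.8, 0.2, 4.0]
opening: 0.231
```

Emit:
apply_moves(motion=[[[0,0,0,-1,0,0,0],[0,0,0,-1,0,0,0],[0,0,0,0,0,0,0]]])

```text
clock: 10.5
ee_pos: [0.6043, 0.2241, 0.2858]
orientation: [-90.0, -0.1, 56.6]
ft_force: [1.1, 1.4, -2.1]
opening: 0.234
```

Emit:
apply_moves(motion=[[[0,0,0,-1,0,0,0],[0,0,0,-1,0,0,0],[0,0,0,0,0,0,0]]])

```text
clock: 10.75
ee_pos: [0.6042, 0.2239, 0.2833]
orientation: [-90.0, -0.0, 56.6]
ft_force: [-0.0, 0.1, -1.4]
opening: 0.232
```

Emit:
apply_moves(motion=[[[0,0,0,-1,0,0,0],[0,0,0,-0.5,0,0,0],[0,0,0,0,0,0,0]]])

```text
clock: 11.0
ee_pos: [0.6039, 0.2238, 0.2816]
orientation: [-90.0, 0.0, 56.6]
ft_force: [0.7, 0.6, -3.8]
opening: 0.233
```

It is past the 5 mm false stop, so the pin is in a slot. Pressing onto the shoulder in small steps.

Emit:
apply_moves(motion=[[[0,0,0,-0.7,0,0,0],[0,0,0,0,0,0,0],[0,0,0,0,0,0,0]]])

```text
clock: 11.25
ee_pos: [0.604, 0.2237, 0.2812]
orientation: [-90.0, 0.0, 56.6]
ft_force: [-0.0, -0.7, -2.3]
opening: 0.233
```

Emit:
apply_moves(motion=[[[0,0,0,-0.6,0,0,0],[0,0,0,0,0,0,0],[0,0,0,0,0,0,0]]])

```text
clock: 11.5
ee_pos: [0.604, 0.2239, 0.2809]
orientation: [-90.0, 0.0, 56.6]
ft_force: [0.1, -0.4, -1.4]
opening: 0.233
```

Emit:
apply_moves(motion=[[[0,0,0,-0.5,0,0,0],[0,0,0,0,0,0,0],[0,0,0,0,0,0,0]]])

```text
clock: 11.75
ee_pos: [0.6041, 0.2239, 0.2806]
orientation: [-90.0, -0.0, 56.6]
ft_force: [0.5, -0.0, -1.5]
opening: 0.234
```

Emit:
apply_moves(motion=[[[0,0,0,-0.5,0,0,0],[0,0,0,0,0,0,0],[0,0,0,0,0,0,0]]])

```text
clock: 12.0
ee_pos: [0.6042, 0.2238, 0.2804]
orientation: [-90.0, -0.0, 56.6]
ft_force: [-1.2, -0.4, 3.5]
opening: 0.234
```

Emit:
apply_moves(motion=[[[0,0,0,-0.5,0,0,0],[0,0,0,0,0,0,0],[0,0,0,0,0,0,0]]])

```text
clock: 12.25
ee_pos: [0.6042, 0.2238, 0.2803]
orientation: [-90.0, -0.0, 56.6]
ft_force: [-1.7, -0.4, 7.7]
opening: 0.235
```

Emit:
apply_moves(motion=[[[0,0,0,-0.5,0,0,0],[0,0,0,0,0,0,0],[0,0,0,0,0,0,0]]])

```text
clock: 12.5
ee_pos: [0.6042, 0.2238, 0.2802]
orientation: [-90.0, -0.0, 56.6]
ft_force: [-1.5, -1.0, 9.4]
opening: 0.231
```

```bash
python3 w.py w10
```

```text
12.55 [0.6042 0.2238 0.2802] [-90.0213  -0.0364  56.6011] [-3.1085 -0.9076  8.6698] [-0.3112  0.721   0.0044] 0.2361210039716211
top plane z 0.10259066483927862 slope deg [0.3108 0.049 ] n 7198
line z 0.14534589126355363 [216 286   8   9  36] [590.6222 217.8102] -8.264111
line z 0.14516126757981834 [288 286   9   9  38] [604.8031 239.1287] -61.255447
line z 0.13943037769613736 [256 296  25  13 176] [608.8785 227.0011] 35.507484
flat (array([0.6039, 0.2245]), np.float64(0.03418422612304021))
```

Solid contact at the predicted home height (top plane 0.1026 − 0.0309 = 0.0717, shoulder about 0.072). Pressing on to roughly 15 N to make sure the catches snap.

Emit:
apply_moves(motion=[[[0,0,0,-0.5,0,0,0],[0,0,0,0,0,0,0],[0,0,0,0,0,0,0]]])

```text
clock: 12.8
ee_pos: [0.6042, 0.2238, 0.2801]
orientation: [-90.0, -0.0, 56.6]
ft_force: [-2.8, -1.3, 11.7]
opening: 0.239
```

Emit:
apply_moves(motion=[[[0,0,0,-0.5,0,0,0],[0,0,0,0,0,0,0],[0,0,0,0,0,0,0]]])

```text
clock: 13.05
ee_pos: [0.6042, 0.2238, 0.28]
orientation: [-90.0, -0.1, 56.6]
ft_force: [-3.2, -1.1, 14.0]
opening: 0.231
```

```bash
python3 w.py w11|grep -v line
```

```text
13.1 [0.6042 0.2237 0.28  ] [-90.0276  -0.0534  56.5969] [-4.2514 -1.643  14.5584] [-0.3925  1.014   0.0329] 0.23310236536847642
top plane z 0.10238394581982531 slope deg [0.1309 0.2075] n 7215
flat (array([0.6037, 0.2247]), np.float64(0.03422910323878077))
```

Home at about 15 N. Now easing off, then the slow pull.

Emit:
apply_moves(motion=[[[0,0,0,0.5,0,0,0],[0,0,0,0.5,0,0,0],[0,0,0,0.5,0,0,0],[0,0,0,0.5,0,0,0],[0,0,0,0,0,0,0]]])

```text
clock: 13.52
ee_pos: [0.6042, 0.2239, 0.2803]
orientation: [-90.0, -0.0, 56.6]
ft_force: [-1.3, -0.5, 5.8]
opening: 0.233
```

Emit:
apply_moves(motion=[[[0,0,0,0.3,0,0,0],[0,0,0,0.3,0,0,0],[0,0,0,0.3,0,0,0],[0,0,0,0,0,0,0]]])

```text
clock: 13.85
ee_pos: [0.6041, 0.2239, 0.2805]
orientation: [-90.0, -0.0, 56.6]
ft_force: [0.2, 0.3, 1.7]
opening: 0.236
```

Emit:
apply_moves(motion=[[[0,0,0,0.3,0,0,0],[0,0,0,0.3,0,0,0],[0,0,0,0,0,0,0]]])

```text
clock: 14.1
ee_pos: [0.6038, 0.2239, 0.2808]
orientation: [-90.0, 0.0, 56.6]
ft_force: [-0.1, 0.5, -2.2]
opening: 0.234
```

Emit:
apply_moves(motion=[[[0,0,0,0.3,0,0,0],[0,0,0,0.3,0,0,0],[0,0,0,0,0,0,0]]])

```text
clock: 14.35
ee_pos: [0.6039, 0.2239, 0.2816]
orientation: [-90.0, 0.0, 56.6]
ft_force: [-0.3, 0.8, -3.5]
opening: 0.231
```

Emit:
apply_moves(motion=[[[0,0,0,0.25,0,0,0],[0,0,0,0.25,0,0,0],[0,0,0,0,0,0,0]]])

```text
clock: 14.6
ee_pos: [0.6038, 0.2239, 0.2819]
orientation: [-90.0, 0.0, 56.6]
ft_force: [1.5, -0.1, -8.8]
opening: 0.231
```

Emit:
apply_moves(motion=[[[0,0,0,0.25,0,0,0],[0,0,0,0.25,0,0,0],[0,0,0,0,0,0,0]]])

```text
clock: 14.85
ee_pos: [0.6038, 0.2238, 0.2822]
orientation: [-90.0, 0.1, 56.6]
ft_force: [1.3, 1.5, -12.5]
opening: 0.233
```

Emit:
apply_moves(motion=[[[0,0,0,0.25,0,0,0],[0,0,0,0.25,0,0,0],[0,0,0,0,0,0,0]]])

```text
clock: 15.1
ee_pos: [0.6038, 0.2238, 0.2826]
orientation: [-90.0, 0.1, 56.6]
ft_force: [2.0, 1.6, -17.1]
opening: 0.232
```

The reading is −17 N, about 15 N on the lock once the weight is taken off. I'll ease to about −14 and hold.

Emit:
apply_moves(motion=[[[0,0,0,-0.15,0,0,0],[0,0,0,-0.15,0,0,0],[0,0,0,0,0,0,0]]])

```text
clock: 15.35
ee_pos: [0.6038, 0.2238, 0.2827]
orientation: [-90.0, 0.1, 56.6]
ft_force: [1.4, 0.6, -19.0]
opening: 0.232
```

Run:
```python
from h import *
print(observe()['ft_force'],observe()['ee_pos'],observe()['clock'])
```

```text
[  1.36560252   0.55035419 -19.0452834 ] [0.60379067 0.22382024 0.28267127] 15.35
```

The force is still creeping up (integral lag in the arm), so I'm lowering now.

Emit:
apply_moves(motion=[[[0,0,0,-0.6,0,0,0]]])

```text
clock: 15.43
ee_pos: [0.6038, 0.2238, 0.2824]
orientation: [-90.0, 0.0, 56.6]
ft_force: [0.4, 0.3, -13.6]
opening: 0.232
```

Emit:
apply_moves(motion=[[[0,0,0,-0.2,0,0,0]]])

```text
clock: 15.52
ee_pos: [0.6038, 0.2238, 0.2824]
orientation: [-90.0, 0.0, 56.6]
ft_force: [0.2, 0.6, -15.2]
opening: 0.233
```

Emit:
apply_moves(motion=[[[0,0,0,-0.1,0,0,0]]])

```text
clock: 15.6
ee_pos: [0.6038, 0.2238, 0.2824]
orientation: [-90.0, 0.0, 56.6]
ft_force: [0.7, -0.2, -15.4]
opening: 0.231
```

Emit:
apply_moves(motion=[[[0,0,0,0,0,0,0]]])

```text
clock: 15.68
ee_pos: [0.6038, 0.2238, 0.2824]
orientation: [-90.0, 0.0, 56.6]
ft_force: [0.7, 1.0, -15.3]
opening: 0.229
```

Emit:
apply_moves(motion=[[[0,0,0,0,0,0,0]]])

```text
clock: 15.77
ee_pos: [0.6039, 0.2238, 0.2824]
orientation: [-90.0, 0.0, 56.6]
ft_force: [0.0, 0.1, -14.3]
opening: 0.232
```

Emit:
apply_moves(motion=[[[0,0,0,-0.1,0,0,0],[0,0,0,0,0,0,0]]])

```text
clock: 15.93
ee_pos: [0.6039, 0.2238, 0.2823]
orientation: [-90.0, 0.0, 56.6]
ft_force: [-0.0, 0.3, -14.0]
opening: 0.231
```

Emit:
apply_moves(motion=[[[0,0,0,0,0,0,0],[0,0,0,0,0,0,0],[0,0,0,0,0,0,0]]])

```text
clock: 16.18
ee_pos: [0.6039, 0.2238, 0.2823]
orientation: [-90.0, 0.0, 56.6]
ft_force: [-0.9, 0.1, -13.7]
opening: 0.231
```

Emit:
apply_moves(motion=[[[0,0,0,0,0,0,0],[0,0,0,0,0,0,0],[0,0,0,0,0,0,0]]])

```text
clock: 16.43
ee_pos: [0.604, 0.2238, 0.2823]
orientation: [-90.0, 0.0, 56.6]
ft_force: [-1.4, -1.3, -12.2]
opening: 0.23
```

Emit:
apply_moves(motion=[[[0,0,0,0,0,0,0],[0,0,0,0,0,0,0],[0,0,0,0,0,0,0]]])

```text
clock: 16.68
ee_pos: [0.604, 0.2238, 0.2822]
orientation: [-90.0, 0.0, 56.6]
ft_force: [-2.3, 0.1, -13.2]
opening: 0.231
```

Emit:
apply_moves(motion=[[[0,0,0,0,0,0,0],[0,0,0,0,0,0,0],[0,0,0,0,0,0,0]]])

```text
clock: 16.93
ee_pos: [0.604, 0.2238, 0.2822]
orientation: [-90.0, 0.0, 56.6]
ft_force: [-2.0, -0.6, -12.2]
opening: 0.233
```

Held about 1.4 s at −12 to −15 N (10–13 N on the lock). Now letting it down slowly. Because the first ramp overshot, I'll then repeat the pull more slowly for a clean proof.

Emit:
apply_moves(motion=[[[0,0,0,-0.15,0,0,0],[0,0,0,-0.15,0,0,0],[0,0,0,-0.15,0,0,0],[0,0,0,-0.15,0,0,0],[0,0,0,-0.15,0,0,0],[0,0,0,0,0,0,0],[0,0,0,0,0,0,0],[0,0,0,0,0,0,0]]])

```text
clock: 17.6
ee_pos: [0.6044, 0.2239, 0.2819]
orientation: [-90.0, -0.1, 56.6]
ft_force: [-1.9, -0.0, -7.0]
opening: 0.231
```

Emit:
apply_moves(motion=[[[0,0,0,-0.15,0,0,0],[0,0,0,-0.15,0,0,0],[0,0,0,0,0,0,0],[0,0,0,0,0,0,0]]])

```text
clock: 17.93
ee_pos: [0.6045, 0.224, 0.2817]
orientation: [-90.0, -0.1, 56.6]
ft_force: [-0.6, -0.5, -4.7]
opening: 0.23
```

Emit:
apply_moves(motion=[[[0,0,0,-0.15,0,0,0],[0,0,0,-0.15,0,0,0],[0,0,0,-0.15,0,0,0],[0,0,0,-0.15,0,0,0],[0,0,0,0,0,0,0],[0,0,0,0,0,0,0]]])

```text
clock: 18.43
ee_pos: [0.6044, 0.2241, 0.2809]
orientation: [-90.0, -0.1, 56.6]
ft_force: [0.7, -0.1, -1.6]
opening: 0.232
```

Emit:
apply_moves(motion=[[[0,0,0,0.1,0,0,0],[0,0,0,0.1,0,0,0],[0,0,0,0.1,0,0,0],[0,0,0,0.1,0,0,0],[0,0,0,0.1,0,0,0],[0,0,0,0.1,0,0,0]]])

```text
clock: 18.93
ee_pos: [0.6041, 0.2239, 0.2811]
orientation: [-90.0, 0.0, 56.6]
ft_force: [0.2, -0.4, -1.5]
opening: 0.234
```

Emit:
apply_moves(motion=[[[0,0,0,0.1,0,0,0],[0,0,0,0.1,0,0,0],[0,0,0,0.1,0,0,0],[0,0,0,0.1,0,0,0]]])

```text
clock: 19.27
ee_pos: [0.6041, 0.2239, 0.2815]
orientation: [-90.0, 0.0, 56.6]
ft_force: [0.6, 0.1, -3.1]
opening: 0.234
```

Emit:
apply_moves(motion=[[[0,0,0,0.1,0,0,0],[0,0,0,0.1,0,0,0],[0,0,0,0.1,0,0,0]]])

```text
clock: 19.52
ee_pos: [0.604, 0.2239, 0.2816]
orientation: [-90.0, 0.0, 56.6]
ft_force: [0.3, 0.2, -4.4]
opening: 0.238
```

Emit:
apply_moves(motion=[[[0,0,0,0.1,0,0,0],[0,0,0,0.1,0,0,0],[0,0,0,0.1,0,0,0]]])

```text
clock: 19.77
ee_pos: [0.604, 0.2239, 0.2818]
orientation: [-90.0, 0.0, 56.6]
ft_force: [0.9, 0.3, -6.4]
opening: 0.237
```

Emit:
apply_moves(motion=[[[0,0,0,0.1,0,0,0],[0,0,0,0.1,0,0,0],[0,0,0,0.1,0,0,0]]])

```text
clock: 20.02
ee_pos: [0.604, 0.2239, 0.282]
orientation: [-90.0, 0.0, 56.6]
ft_force: [1.9, -0.0, -9.1]
opening: 0.236
```

Emit:
apply_moves(motion=[[[0,0,0,0.1,0,0,0],[0,0,0,0.1,0,0,0],[0,0,0,0.1,0,0,0]]])

```text
clock: 20.27
ee_pos: [0.6039, 0.2239, 0.2822]
orientation: [-90.0, 0.0, 56.6]
ft_force: [2.5, 0.9, -12.8]
opening: 0.23
```

Emit:
apply_moves(motion=[[[0,0,0,0.05,0,0,0],[0,0,0,0,0,0,0]]])

```text
clock: 20.43
ee_pos: [0.6039, 0.2239, 0.2823]
orientation: [-90.0, 0.0, 56.6]
ft_force: [2.7, 0.8, -13.3]
opening: 0.233
```

Near −13.5 N. Holding, with tiny corrections.

Emit:
apply_moves(motion=[[[0,0,0,0,0,0,0],[0,0,0,0,0,0,0]]])

```text
clock: 20.6
ee_pos: [0.6039, 0.2239, 0.2824]
orientation: [-90.0, 0.0, 56.6]
ft_force: [1.7, 1.5, -14.0]
opening: 0.235
```

Emit:
apply_moves(motion=[[[0,0,0,-0.05,0,0,0],[0,0,0,0,0,0,0],[0,0,0,0,0,0,0]]])

```text
clock: 20.85
ee_pos: [0.6039, 0.2238, 0.2824]
orientation: [-90.0, 0.0, 56.6]
ft_force: [2.3, 1.0, -16.7]
opening: 0.234
```

Emit:
apply_moves(motion=[[[0,0,0,0,0,0,0],[0,0,0,0,0,0,0],[0,0,0,0,0,0,0]]])

```text
clock: 21.1
ee_pos: [0.6039, 0.2239, 0.2825]
orientation: [-90.0, 0.0, 56.6]
ft_force: [3.5, 1.3, -17.5]
opening: 0.233
```

Emit:
apply_moves(motion=[[[0,0,0,0,0,0,0],[0,0,0,0,0,0,0],[0,0,0,0,0,0,0]]])

```text
clock: 21.35
ee_pos: [0.6039, 0.2238, 0.2826]
orientation: [-90.0, 0.0, 56.6]
ft_force: [3.8, 0.7, -17.9]
opening: 0.233
```

Emit:
apply_moves(motion=[[[0,0,0,0,0,0,0],[0,0,0,0,0,0,0],[0,0,0,0,0,0,0]]])

```text
clock: 21.6
ee_pos: [0.6039, 0.2238, 0.2826]
orientation: [-90.0, 0.0, 56.6]
ft_force: [3.0, 1.5, -18.7]
opening: 0.236
```

The batch crept to about 16.5 N on the lock. Easing back to 12 and holding there, checking after every row or two.

Emit:
apply_moves(motion=[[[0,0,0,-0.4,0,0,0],[0,0,0,-0.2,0,0,0]]])

```text
clock: 21.77
ee_pos: [0.604, 0.2238, 0.2824]
orientation: [-90.0, 0.0, 56.6]
ft_force: [0.2, 1.5, -14.6]
opening: 0.234
```

Emit:
apply_moves(motion=[[[0,0,0,-0.1,0,0,0],[0,0,0,0,0,0,0]]])

```text
clock: 21.93
ee_pos: [0.604, 0.2239, 0.2823]
orientation: [-90.0, 0.0, 56.6]
ft_force: [1.3, 1.9, -13.8]
opening: 0.229
```

Emit:
apply_moves(motion=[[[0,0,0,0,0,0,0],[0,0,0,0,0,0,0]]])

```text
clock: 22.1
ee_pos: [0.604, 0.2238, 0.2823]
orientation: [-90.0, -0.0, 56.6]
ft_force: [1.4, 0.1, -15.0]
opening: 0.235
```

Emit:
apply_moves(motion=[[[0,0,0,-0.1,0,0,0],[0,0,0,0,0,0,0],[0,0,0,0,0,0,0]]])

```text
clock: 22.35
ee_pos: [0.604, 0.2238, 0.2822]
orientation: [-90.0, 0.0, 56.6]
ft_force: [-0.1, 0.6, -11.9]
opening: 0.235
```

Emit:
apply_moves(motion=[[[0,0,0,0.05,0,0,0],[0,0,0,0,0,0,0],[0,0,0,0,0,0,0]]])

```text
clock: 22.6
ee_pos: [0.6041, 0.2238, 0.2822]
orientation: [-90.0, -0.0, 56.6]
ft_force: [0.1, -0.0, -11.1]
opening: 0.238
```

Emit:
apply_moves(motion=[[[0,0,0,0.15,0,0,0],[0,0,0,0,0,0,0]]])

```text
clock: 22.77
ee_pos: [0.6041, 0.2239, 0.2822]
orientation: [-90.0, 0.0, 56.6]
ft_force: [0.1, 0.1, -11.9]
opening: 0.238
```

Emit:
apply_moves(motion=[[[0,0,0,0.15,0,0,0],[0,0,0,0,0,0,0]]])

```text
clock: 22.93
ee_pos: [0.6041, 0.2239, 0.2822]
orientation: [-90.0, 0.0, 56.6]
ft_force: [-0.6, 1.0, -12.1]
opening: 0.234
```

Emit:
apply_moves(motion=[[[0,0,0,0.1,0,0,0],[0,0,0,0,0,0,0]]])

```text
clock: 23.1
ee_pos: [0.6041, 0.2239, 0.2823]
orientation: [-90.0, 0.0, 56.6]
ft_force: [1.3, 1.1, -13.6]
opening: 0.228
```

Emit:
apply_moves(motion=[[[0,0,0,-0.05,0,0,0],[0,0,0,0,0,0,0]]])

```text
clock: 23.27
ee_pos: [0.604, 0.2239, 0.2823]
orientation: [-90.0, 0.0, 56.6]
ft_force: [1.3, 0.3, -13.6]
opening: 0.234
```

Emit:
apply_moves(motion=[[[0,0,0,-0.05,0,0,0],[0,0,0,0,0,0,0]]])

```text
clock: 23.43
ee_pos: [0.604, 0.2239, 0.2823]
orientation: [-90.0, 0.0, 56.6]
ft_force: [0.3, 0.9, -13.3]
opening: 0.23
```

Emit:
apply_moves(motion=[[[0,0,0,0,0,0,0],[0,0,0,0,0,0,0]]])

```text
clock: 23.6
ee_pos: [0.604, 0.2239, 0.2823]
orientation: [-90.0, 0.0, 56.6]
ft_force: [0.3, -0.1, -13.5]
opening: 0.234
```

Emit:
apply_moves(motion=[[[0,0,0,0,0,0,0],[0,0,0,0,0,0,0]]])

```text
clock: 23.77
ee_pos: [0.6041, 0.2239, 0.2823]
orientation: [-90.0, 0.0, 56.6]
ft_force: [0.8, -0.4, -13.8]
opening: 0.231
```

Emit:
apply_moves(motion=[[[0,0,0,0,0,0,0],[0,0,0,0,0,0,0]]])

```text
clock: 23.93
ee_pos: [0.6041, 0.2238, 0.2823]
orientation: [-90.0, 0.0, 56.6]
ft_force: [0.3, 0.5, -13.1]
opening: 0.231
```

Emit:
apply_moves(motion=[[[0,0,0,0,0,0,0],[0,0,0,0,0,0,0],[0,0,0,0,0,0,0]]])

```text
clock: 24.18
ee_pos: [0.6041, 0.2239, 0.2823]
orientation: [-90.0, 0.0, 56.6]
ft_force: [0.4, 0.5, -13.0]
opening: 0.235
```

Held 1.1 s at a steady −13 to −14 N (about 11.5 N on the lock). Letting down slowly.

Emit:
apply_moves(motion=[[[0,0,0,-0.15,0,0,0],[0,0,0,-0.15,0,0,0],[0,0,0,-0.15,0,0,0],[0,0,0,-0.15,0,0,0],[0,0,0,-0.15,0,0,0],[0,0,0,-0.15,0,0,0],[0,0,0,-0.15,0,0,0],[0,0,0,0,0,0,0],[0,0,0,0,0,0,0]]])

```text
clock: 24.93
ee_pos: [0.6043, 0.2239, 0.2817]
orientation: [-90.0, -0.0, 56.6]
ft_force: [-1.2, -0.4, -6.3]
opening: 0.234
```

Emit:
apply_moves(motion=[[[0,0,0,-0.15,0,0,0],[0,0,0,-0.15,0,0,0],[0,0,0,-0.15,0,0,0],[0,0,0,-0.15,0,0,0],[0,0,0,0,0,0,0],[0,0,0,0,0,0,0]]])

```text
clock: 25.43
ee_pos: [0.6044, 0.224, 0.2812]
orientation: [-90.0, -0.1, 56.6]
ft_force: [-0.2, 0.3, -1.9]
opening: 0.233
```

Emit:
apply_moves(motion=[[[0,0,0,-0.2,0,0,0],[0,0,0,-0.2,0,0,0],[0,0,0,-0.2,0,0,0],[0,0,0,0,0,0,0],[0,0,0,0,0,0,0]]])

```text
clock: 25.85
ee_pos: [0.6044, 0.224, 0.2805]
orientation: [-90.0, -0.1, 56.6]
ft_force: [-0.4, 0.2, 1.8]
opening: 0.234
```

Emit:
apply_moves(motion=[[[0,0,0,-0.2,0,0,0],[0,0,0,-0.1,0,0,0],[0,0,0,0,0,0,0],[0,0,0,0,0,0,0]]])

```text
clock: 26.18
ee_pos: [0.6044, 0.224, 0.2804]
orientation: [-90.0, -0.1, 56.6]
ft_force: [0.7, 1.0, 5.5]
opening: 0.234
```

Seated on the shoulder with slight pressure. Releasing and withdrawing straight up.

Emit:
apply_moves(motion=[[[0.3,0,0,0.2,0,0,0],[0.35,0,0,0.2,0,0,0],[0.45,0,0,0,0,0,0],[0.5,0,0,0,0,0,0],[0.5,0,0,0,0,0,0],[0.5,0,0,0,0,0,0]]])

```text
clock: 26.68
ee_pos: [0.604, 0.2238, 0.2799]
orientation: [-90.0, 0.0, 56.6]
ft_force: [0.9, 0.1, 0.8]
opening: 0.501
```

```bash
python3 w.py w12
```

```text
26.7333 [0.604  0.2238 0.28  ] [-89.9856   0.0167  56.6074] [0.1628 0.6353 0.1221] [ 0.0467 -0.0028  0.0364] 0.5023357003679891
top plane z 0.10289108040941848 slope deg [ 0.0785 -0.1522] n 8203
line z 0.14698099658887293 [182 289  11   9  60] [584.0864 207.9724] -0.07755058
line z 0.14703638764537158 [319 289  11   9  58] [610.7842 248.6462] -64.43654
line z 0.139671120298625 [258 298  26  13 172] [609.5324 227.4908] 36.44676
flat (array([0.6043, 0.2248]), np.float64(0.034220544262717444))
```

View pics/w12.png

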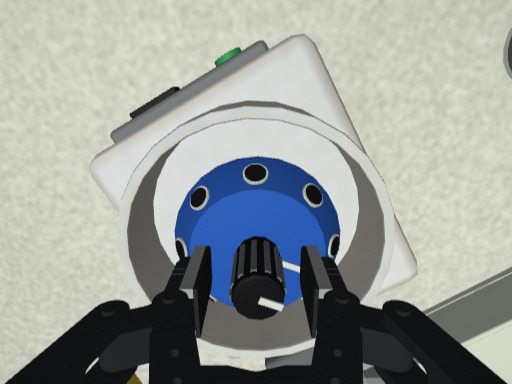

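The jaws are open and clear of the knob, and the rotor is level in the bowl. Rising.

Emit:
apply_moves(motion=[[[0.5,0,0,5,0,0,0],[0.5,0,0,12,0,0,0],[0.5,0,0,20,0,0,0],[0.5,0,0,20,0,0,0],[0.5,0,0,15,0,0,0],[0.5,0,0,8,0,0,0],[0.5,0,0,0,0,0,0],[0.5,0,0,0,0,0,0]]])

```text
clock: 27.4
ee_pos: [0.604, 0.2239, 0.3607]
orientation: [-90.0, -0.0, 56.6]
ft_force: [0.0, -0.1, 0.1]
opening: 0.502
```

```bash
sed 's/o\[.ee_pos.\]\[2\]-.1787+.001/.1028/' w.py > wb.py; python3 wb.py w13
python3 - <<'E'
from h import *
for n in('side','top'):
    s=camera(n); cv2.imwrite(f'pics/{n}13.png',s['frame'][:,:,::-1])
E
```

```text
27.45 [0.6037 0.2238 0.3597] [-89.9618   0.0399  56.6103] [ 0.5946 -0.2714  0.1088] [0.0355 0.0006 0.0053] 0.49884358331013995
top plane z 0.10284464588033201 slope deg [ 0.103  -0.0806] n 5133
line z 0.1396838919312819 [257 218  16   9  69] [609.5283 227.3989] 33.968456
line z 0.22758635652223233 [184 290   9   8  45] [584.6828 208.048 ] -9.133768
line z 0.2276893128886604 [319 290   9   8  43] [611.1517 248.3954] -57.71946
flat (array([0.6046, 0.2246]), np.float64(0.034325100559799655))
```

View pics/w13.png

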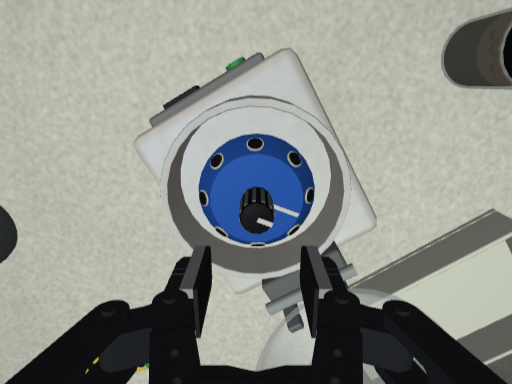

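View pics/side13.png

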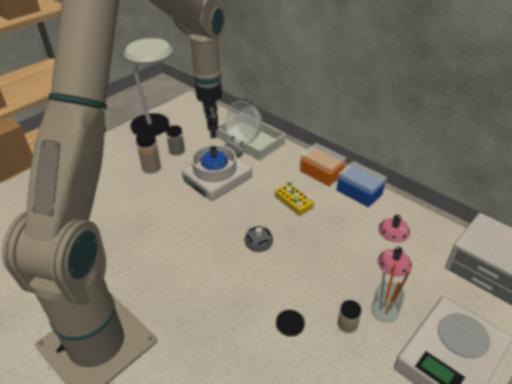

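The rotor sits centred and level in the bowl (256,195). Its top is at 0.1028, the seated height. The gripper is clear and the bystanders look where they were. Handing in.

```bash
python3 -c "
from cell import ctrl
print(ctrl.job_done())"
```

```text
the job is handed in; nothing more can be done
None
```

The blue rotor is locked and home on the shaft, but both test pulls overshot 12 N, the first to about 17 N on the lock, close to the 18 N limit.

**Fitting:** I turned the rotor by −30° to meet the cross-pin. It went past the 5 mm false stop without resistance, and I pressed it home with about 15 N (about 16.5 N with its own weight).

**Lock test:**
- **First pull:** the arm's force kept creeping after I stopped raising it. It read −19 N, about 17 N on the lock with roughly 1 N of noise, so I can't fully rule out a brief touch of 18 N. I eased back and held about 10–13 N for about 1.4 s.
- **Second pull:** I repeated the test more slowly. During the hold it crept to about 16.5 N before I caught it. I then held a steady 11–12 N for about 1.1 s and let it down gently.
- **Result:** the lock took every pull after about 1 mm of free rise, and the rotor did not come off.

**Last checks:** after release the rotor was level, and its top was at 0.1028 m against 0.1024–0.1026 m when pressed home. It was centred on the shaft to within about 1 mm. Its yaw measured 34–36° against 34.7° for the pin. The gripper was clear with no force on it. In the side view the other things looked to be where they were; I did not measure them.

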